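# Offer up the cage-gate strap hinge to its jamb

### The job

Pick up the loose steel strap leaf from its timber packer and bring its eye in between the two knuckles of the fixed leaf on the jamb block, strap level and its tail pointing straight out away from the block, so that the three holes line up for the hinge pin. Finish while still holding it there, steady and in line, carried by the gripper alone and not leaning on the jamb. Leave the pin, the caliper, the wrench and the brake pads where they lie.

Things in the scene. Friction and masses are not known exactly. Their poses are not given: they have to be found in the camera images.
- strap: loose strap leaf (sizes in mm), plain steel, 0.36 to 0.53 kg: flat bar 38 wide (y), 8 thick (z 0 to 8), 140 long (x -86 to +54), with one eye (tube 26 outside, 16 hole, 38 long along y) at its +x end, standing up from the bar. Origin on the underside at the balance point; z up. Lies flat on the packer, eye end roughly away from the robot. Grip it across its 38 mm width at the origin
- strap_eye (a point): centre of the strap's eye hole: x = +54, y = 0, z = +13 in the strap's frame; the hole runs along y
- packer: fixed timber packer under the strap, 70 long (x) by 24 wide (y) by 25 high, origin at the centre of its underside, so that the strap's underside lies 25 above the bench and its long edges overhang 7 each side
- jamb: fixed jamb block (mm), timber 60 (x) by 110 (y), top 90 above the bench; origin at the centre of its underside, front is -x. On top a steel leaf 94 wide, 8 thick; its two knuckles (tubes 26 outside, 16 hole, 25 long) overhang the front edge, axis along y, tops at 116. The 44 gap between them is open above, below and in front: 3 spare each side of the eye; the leaf begins 17 behind the axis
- fork_mid (a point): the point on the knuckles' hole axis midway between the two knuckles: x = -46, y = 0, z = +103 in the jamb's frame (103 above the bench), axes as the jamb's. The strap's eye centre belongs here, strap's axes parallel to the jamb's (the tail then points to the jamb's -x)
- pin: bystander: loose steel hinge pin 11 diameter, 100 long with a bent 35 handle, lying on the bench; leave it
- caliper: bystander: aluminium brake caliper with two pistons, about 75 by 140 by 70 high, 2.2 kg; leave it. It and the jamb may be either way round, one to the left and one to the right
- wrench: bystander: steel open wrench lying flat to the left, origin at its underside; leave it
- pads: bystander: stack of two brake pads, 50 by 110 by 34 high, to the right; leave it
Things that resemble listed ones, but are neither listed nor needed, are in the scene too. What is shaped like the strap but purple is not meant.

How it is judged:
By the outcome, as a careful person would: the job done as asked, in the order asked, and still so for the second after the job is handed in, while the arm keeps its last pose, push and grip.
It also fails if it takes over 38 s, if anything falls off the work surface, if the arm or the gripper's body presses on something with over 40 N, if the wrist force passes 120 N, or if a joint passes its speed limit or range.

### The arm

A 6-joint arm with a two-finger parallel gripper is mounted at the origin on the work surface. World frame = base frame: x ahead of the robot, y to its left, z up, the work surface at z = 0. Lengths are in m, angles in rad, forces in N, time in s.
With the tool pointing down it reaches from about 0.25 to 0.775 m from the base axis. Payload 4 kg.
Tool frame: the origin (TCP) lies midway between the tips of the shut fingers; the grasp point (between the pads) lies 19 mm behind it (robot.hold_point_z is the distance from the TCP to the grasp point, in m); z points along the fingers, y is the line along which they close (so a half turn about z gives the same grasp; the last joint's range is limited). The gripper opens to 94 mm and grips with 3 to 60 N. Pads are 16 mm wide; open, the fingers measure 119 mm over their backs; the gripper's body (75 mm by 177 mm) begins 78 mm behind the grasp point.
Start: joints at [-1.314, 0.087, 1.371, -0, 1.684, -0.103], TCP at [0.194, -0.515, 0.206] pointing down, gripper open.
Joint ranges: [-3.1, 3.1], [-0.76, 2.03], [0.27, 2.55], [-1.08, 4.22], [0.17, 2.65], [-2.57, 2.57]. Speed limits (rad/s): [2.79, 2.79, 3.14, 3.14, 3.14, 3.14].

### API

Orientations are given as [roll, pitch, yaw] about the fixed x, y, z axes, in that order (R = Rz(yaw) Ry(pitch) Rx(roll)).
In Python, from bench import readout, imaging, robot gives the robot as it stands.
- The arm moves only by the tool carry_out, never from a script. Its argument "motion" is text: rows parted by semicolons, each of 7 numbers parted by spaces: the shift along the tool's x, y, z each as a share of 200 mm, from -1 to 1, then the turn, a rotation vector about the tool's x, y, z each as a share of 120 degrees, from -1 to 1, then the opening, from 0 (shut) to 1 (fully open). A call has 1 to 12 rows; each row shifts and turns the commanded pose from where the row before left it, along the tool's axes as they then stand; what a row does not reach is not made up. A row lasts 1/8 s, in which the tool goes at most 62.5 mm and 10.7 degrees, less where a joint would pass 70% of its speed; a pose out of reach is approached as far as the arm can. A call with a number of a shift or a turn outside -1 to 1 is refused whole. A call with a gripper value outside its range is refused whole. The fingers move at their own pace and stop on an object; the grip force is fixed at half the most. Time passes only in rows, so rows that do not move let the fingers close. It gives the time, the measured TCP pose, the force, the opening and the grip force at its end, in the units of the state.
- readout.get_obs(): the state, without advancing time (a new reading comes with each control period).
- imaging.snapshot(name): name is "scene" or "top"; returns a dict with "pixels" (420x560x3 uint8, red, green, blue), "fx", "fy", "cx", "cy" (pixels), "dist_coeffs" ([k1, k2, p1, p2, k3] as OpenCV has them; the pictures are not rectified), "R" (3x3) and "t" (3): a world point X has camera coordinates R X + t. Camera axes: x right, y down, z forward; pixel columns grow to the right and rows downward; lengths in m; the calibration is good to about 2 mm. A picture is of the moment at which its call begins. There is no depth.
- robot.close_job(): hands the job in; it is judged then, once.
The state is a dict: "time": time; "joint_positions": joint angles; "qvel": joint speeds; "joint_torque": joint torques, N m; "tool_pos": TCP position; "ee_rot": TCP orientation; "wrist_force": force on the tool from outside, world axes, zero at the start; "wrist_torque": the same for the moment, N m; "width": finger opening in m; "finger_force": force on a finger pad.
Only numpy, scipy, OpenCV 4.12 (cv2) and the standard library are available. Lean on these libraries where they do the work, as an engineer would, in place of code of your own. Each camera call takes 0.05 s, during which the arm holds its last target. There are 200 camera calls.

## Working session

There is one attempt and no reset: what is moved stays moved. The work goes in short steps, Python scripts to look and compute and a tool call to move; the robot and the scene stay as the last step left them, time stands still between calls to the robot, and variables do not carry over. Pictures are saved under pics/ and viewed, at most 10 in all, crops included, and the job is handed in when it is done.

Besides the shell and the picture viewer there is one more tool, called by a JSON object that holds its "method" and its "body". carry_out: Moves the arm, as the interface text tells. Its arguments: {"type":"object","properties":{"motion":{"type":"string"}},"required":["motion"]}

```bash
mkdir -p pics
python3 - <<'E'
from bench import readout, imaging, robot
import cv2,numpy as np,pickle
d={}
for n in("scene","top"):
    s=imaging.snapshot(n);d[n]=s
    cv2.imwrite(f"pics/{n}0.png",s["pixels"][...,::-1])
    print(n,s["fx"],s["cx"],s["cy"],s["dist_coeffs"],-np.array(s["R"]).T@s["t"])
pickle.dump(d,open("d0.pkl","wb"))
o=readout.get_obs();print(o)
print(robot.hold_point_z)
E
```

```text
scene 486.0738156209473 278.40317652355577 209.691334163695 [0.04677597 0.         0.         0.         0.        ] [ 1.02903335 -0.7878122   0.65939149]
top 490.1019223697028 273.6519252733389 203.96337202738036 [0.02963115 0.         0.         0.         0.        ] [0.40174667 0.00640401 1.13933245]
{'time': 0.1, 'joint_positions': array([-1.31407506e+00,  8.78706764e-02,  1.37205117e+00, -2.84318853e-05,
        1.68359332e+00, -1.03093096e-01]), 'qvel': array([-0.00104742, -0.00184534, -0.00437856,  0.00028809,  0.00300045,
        0.00032995]), 'joint_torque': array([ 2.12919527e-03, -3.41249728e+01, -3.03302336e+01,  7.20627070e-02,
        3.03701707e-02, -9.15295641e-05]), 'tool_pos': array([ 0.19352366, -0.51432011,  0.20445326]), 'ee_rot': array([-3.13967743e+00, -1.69740147e-04,  3.59811024e-01]), 'wrist_force': array([ 0.38327145,  0.01529117, -0.39879706]), 'wrist_torque': array([-0.01385268,  0.01678367, -0.0001755 ]), 'finger_force': 0.0, 'width': 0.09391841207649884}
0.0188
```

View pics/top0.png

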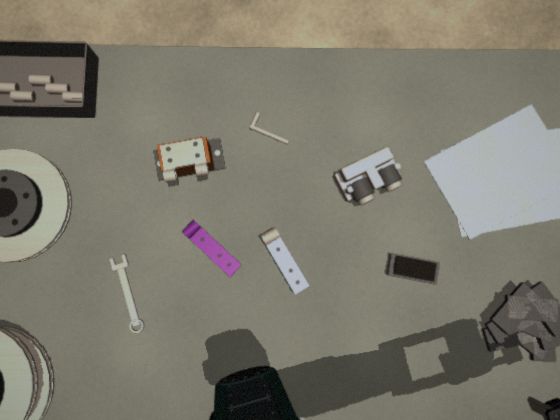

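View pics/scene0.png

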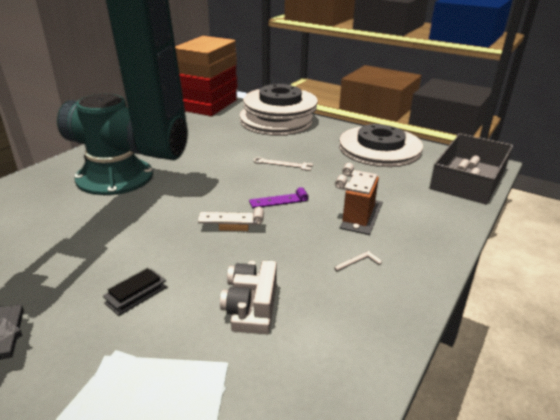

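Top view: the grey strap is at (285,261) with its eye at (270,235). A purple look-alike is at (211,248). The jamb is at (185,157) with knuckles at (170,175) and (201,172), the caliper at (368,177). Candidates for the strap are steel (285,261) and purple (211,248), plus the wrench (127,295) at a stretch. I choose the steel one and will check it in a close crop.

Run:
```python
import cv2,numpy as np,pickle
d=pickle.load(open("d0.pkl","rb"))
def c(n,x,y,w,h,W,H): return cv2.resize(d[n]["pixels"][y:y+h,x:x+w,::-1],(W,H),interpolation=cv2.INTER_CUBIC)
a=np.hstack([c("top",250,220,80,80,400,400),c("top",145,125,80,80,400,400)])
b=np.hstack([c("scene",190,195,100,50,400,200),c("scene",320,155,80,80,200,200),np.zeros((200,200,3),np.uint8)])
cv2.imwrite("pics/crop0.png",np.vstack([a,b]))
```

```text
(no output)
```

View pics/crop0.png

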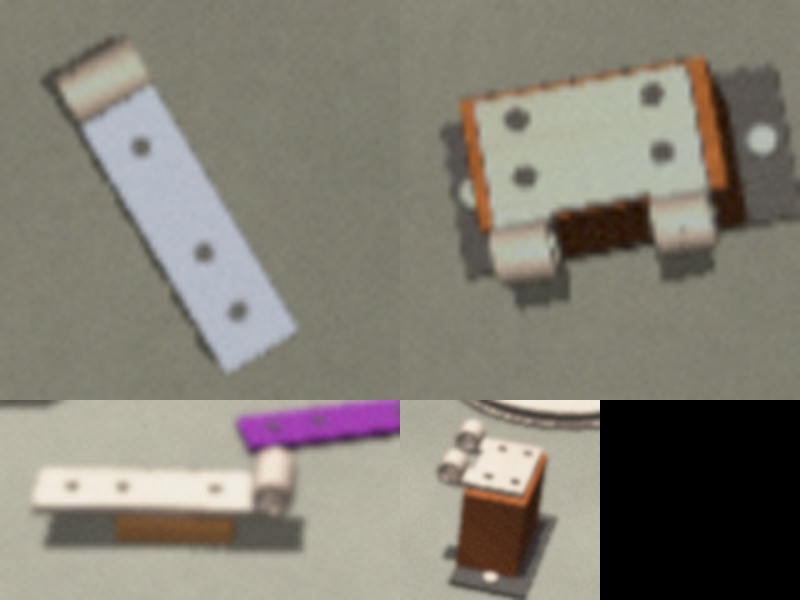

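The crop confirms the choice: plain steel, eye standing up, lying on its timber packer, and the jamb's knuckles face the robot. I'll take one enlarged scene crop to pick precise pixels.

Run:
```python
import cv2,numpy as np,pickle
d=pickle.load(open("d0.pkl","rb"))
def c(n,x,y,w,h,W,H): return cv2.resize(d[n]["pixels"][y:y+h,x:x+w,::-1],(W,H),interpolation=cv2.INTER_CUBIC)
a=c("scene",330,165,50,70,400,560); b=c("scene",195,200,40,35,400,350);e=c("scene",235,205,40,21,400,210)
cv2.imwrite("pics/crop1.png",np.hstack([a,np.vstack([b,e])]))
```

```text
(no output)
```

View pics/crop1.png

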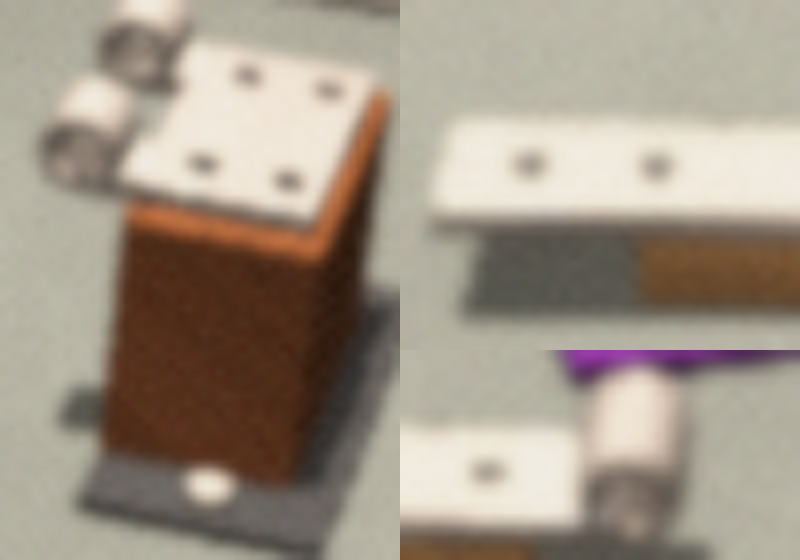

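```bash
cat > h.py <<'E'
import cv2,numpy as np
from scipy.optimize import least_squares
def proj(s,X):
    r,_=cv2.Rodrigues(np.array(s["R"]));K=np.array([[s["fx"],0,s["cx"]],[0,s["fy"],s["cy"]],[0,0,1.]])
    return cv2.projectPoints(np.array(X,float).reshape(-1,3),r,np.array(s["t"],float),K,np.array(s["dist_coeffs"],float))[0][:,0]
def px(P,k,o): return (np.array(P,float)+.5)/k-.5+np.array(o)
def world(p,X):
    c,s=np.cos(p[3]),np.sin(p[3]);return np.array(X)@np.array([[c,-s,0],[s,c,0],[0,0,1]]).T+p[:3]
E
python3 - <<'E'
from h import *;import pickle
d=pickle.load(open("d0.pkl","rb"));m=1e-3
def run(name,known,free,fx,p0):
    # known: (cam,px,xyz mm); free: (cam,px,idx)
    def f(p):
        r=[]
        for cam in("top","scene"):
            k=[a for a in known if a[0]==cam];X=[a[2] for a in k];u=[a[1] for a in k]
            g=[a for a in free if a[0]==cam];X+=[fx(p[4:],a[2]) for a in g];u+=[a[1] for a in g]
            r.append(proj(d[cam],world(p[:4],np.array(X)*m))-np.array(u))
        return np.vstack(r).ravel()
    s=least_squares(f,p0,loss="soft_l1");J=np.linalg.inv(s.jac.T@s.jac)
    print(name,s.x.round(4),"rms",np.sqrt(np.mean(f(s.x)**2)).round(2),"sd",(np.sqrt(np.diag(J))[:4]*.4).round(4));print(f(s.x).reshape(-1,2).round(1).tolist());return s.x
T=lambda x,y:px((x,y),5,(250,220));A=lambda x,y:px((x,y),10,(195,200));B=lambda x,y:px((x,y),10,(235,205))
k=[("top",T(227,373),(-86,19,8)),("top",T(297,328),(-86,-19,8)),("top",T(58,80),(67,19,14)),("top",T(125,38),(67,-19,14)),
("scene",A(50,120),(-86,19,8)),("scene",A(32,215),(-86,-19,8)),("scene",B(225,155),(54,-19,13))]
fr=[("top",T(237,311),0),("top",T(204,252),1),("top",T(141,147),2),("scene",A(129,164),0),("scene",A(257,167),1),("scene",B(88,122),2)]
ps=run("strap",k,fr,lambda q,i:(q[i],0,8),[.32,0,.025,.5,-66,-40,20])
T=lambda x,y:px((x,y),5,(145,125));A=lambda x,y:px((x,y),8,(330,165))
k=[("top",T(90,228),(-29,47,98)),("top",T(308,195),(-29,-47,98)),
("top",T(97,280),(-59,47,103)),("top",T(155,272),(-59,22,103)),("top",T(262,250),(-59,-22,103)),("top",T(315,245),(-59,-47,103)),
("scene",A(80,155),(-46,-47,103)),("scene",A(140,55),(-46,22,103))]
fr=[]
for c,F,L in(("top",T,[(125,177),(116,119),(262,152),(252,94)]),("scene",A,[(247,75),(330,90),(203,163),(290,181)])):
    fr+=[(c,F(*u),i) for i,u in enumerate(L)]
pj=run("jamb",k,fr,lambda q,i:(q[i%2],q[2]*(1 if i<2 else -1),98),[.5,.15,0,.1,-15,15,30])
print("fork",world(pj[:4],[[-.046,0,.103]]),"eye",world(ps[:4],[[.054,0,.013]]))
np.save("fit.npy",[ps[:4],pj[:4]])
E
```

```text
strap [ 4.36800e-01 -2.05000e-02  2.61000e-02  5.45000e-01 -6.44593e+01
 -3.44630e+01  2.00792e+01] rms 0.41 sd [0.0004 0.0004 0.0005 0.0054]
[[0.0, 0.6], [0.7, 0.7], [-1.2, -0.4], [-0.0, -0.6], [0.3, 0.1], [0.0, 0.2], [0.1, 0.1], [0.2, 0.1], [-0.5, -0.7], [0.3, -0.0], [0.2, 0.2], [0.1, 0.2], [0.1, 0.3]]
jamb [ 6.59500e-01  1.99900e-01  2.10000e-03  1.90400e-01 -1.32748e+01
  1.28192e+01  2.99070e+01] rms 0.68 sd [0.0004 0.0003 0.0005 0.0062]
[[0.2, -1.9], [-0.3, -2.8], [0.4, 0.8], [0.4, 0.3], [-0.7, 1.1], [0.3, 0.1], [-0.1, -0.1], [-0.1, -0.0], [-0.1, 0.1], [0.0, 0.2], [0.1, -0.2], [0.0, -0.2], [0.2, 0.2], [0.3, 0.2], [-0.1, 0.0], [-0.1, -0.1]]
fork [[0.61428789 0.19123851 0.10508542]] eye [[0.48293524 0.00752108 0.03913854]]
```

```bash
cat >> h.py <<'E'
from scipy.spatial.transform import Rotation as Ro
def delta(pos,yaw,tilt0=True):
    from bench import readout
    o=readout.get_obs();R=Ro.from_euler("xyz",o["ee_rot"]);G=Ro.from_euler("xyz",[np.pi,0,yaw])
    t=R.inv().apply(np.array(pos)-o["tool_pos"])/.2; w=(R.inv()*G).as_rotvec()/np.radians(120)
    print("t",o["time"],"shift",t.round(4),"turn",w.round(4),"rows>=",np.ceil(np.linalg.norm(t)/.3125))
E
python3 - <<'E'
from h import *
delta([.4368,-.0205,.12],.545)
E
```

```text
t 0.1 shift [ 2.0078 -1.8819  0.4262] turn [-0.0009 -0.0002 -0.0884] rows>= 9.0
```

{"method": "carry_out", "body": {"motion": "0.18 -0.17 0.02 0 0 0 1;0.18 -0.17 0.02 0 0 0 1;0.18 -0.17 0.02 0 0 0 1;0.18 -0.17 0.04 0 0 0 1;0.18 -0.17 0.04 0 0 0 1;0.18 -0.17 0.04 0 0 0 1;0.18 -0.17 0.04 0 0 0 1;0.18 -0.17 0.05 0 0 0 1;0.18 -0.17 0.05 0 0 0 1;0.18 -0.17 0.05 0 0 0 1;0.2 -0.18 0.05 0 0 0 1;0 0 0 -0.001 0 -0.086 1"}}

```text
time: 1.6
tool_pos: [0.4355, -0.0187, 0.1199]
ee_rot: [-3.141, 0.002, 0.55]
wrist_force: [-0.1, -0.2, 0.2]
width: 0.0938
finger_force: 0.0
```

Run:
```python
from h import *
delta([.4368,-.0205,.011],.545)
```

```text
t 1.6 shift [0.0019 0.0112 0.5444] turn [-0.0003  0.0009  0.0026] rows>= 2.0
```

{"method": "carry_out", "body": {"motion": "0.002 0.011 0.12 0 0 0.0026 1;0 0 0.12 0 0 0 1;0 0 0.12 0 0 0 1;0 0 0.1 0 0 0 1;0 0 0.06 0 0 0 1;0 0 0.02 0 0 0 1;0 0 0 0 0 0 1;0 0 0 0 0 0 1"}}

```text
time: 2.6
tool_pos: [0.438, -0.0241, 0.0143]
ee_rot: [3.138, -0.001, 0.534]
wrist_force: [-0.1, -0.1, 0.3]
width: 0.0943
finger_force: 0.0
```

Run:
```python
from h import *
from bench import imaging
delta([.4368,-.0205,.011],.545)
t=imaging.snapshot("top")["pixels"];s=imaging.snapshot("scene")["pixels"]
f=lambda a,x,y:cv2.resize(a[y:y+100,x:x+100,::-1],(400,400),interpolation=cv2.INTER_CUBIC)
cv2.imwrite("pics/g1.png",np.hstack([f(t,235,210),f(s,185,160)]))
```

```text
t 2.6 shift [ 0.0041 -0.0186  0.0167] turn [ 0.0016 -0.0005 -0.0051] rows>= 1.0
```

View pics/g1.png

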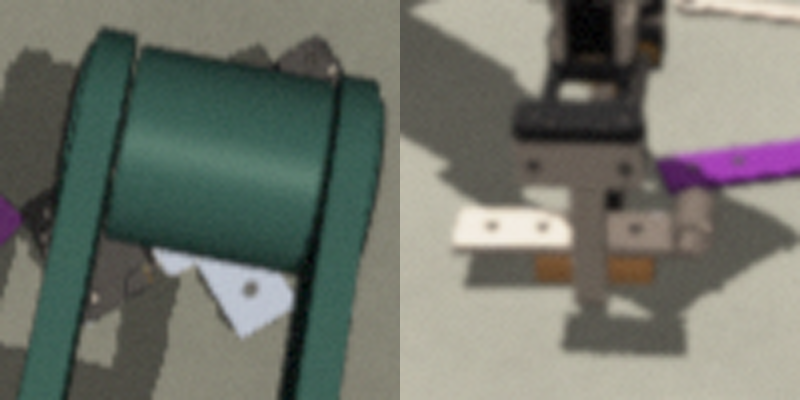

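The fingers straddle the strap near its balance point (scene crop at (590,230)), clear of the purple leaf. A small correction, then close.

{"method": "carry_out", "body": {"motion": "0.004 -0.018 0.015 0.0015 0 -0.005 1;0 0 0 0 0 0 1;0 0 0 0 0 0 0.6;0 0 0 0 0 0 0.3;0 0 0 0 0 0 0.2;0 0 0 0 0 0 0.2;0 0 0 0 0 0 0.2;0 0 0 0 0 0 0.2"}}

```text
time: 3.7
tool_pos: [0.4361, -0.0205, 0.0105]
ee_rot: [-3.141, 0.0, 0.545]
wrist_force: [0.7, -0.9, -0.6]
width: 0.0377
finger_force: 30.1
```

{"method": "carry_out", "body": {"motion": "0 0 -0.04 0 0 0 0.2;0 0 -0.08 0 0 0 0.2;0 0 -0.1 0 0 0 0.2;0 0 -0.08 0 0 0 0.2;0 0 -0.035 0 0 0 0.2;0 0 0 0 0 0 0.2;0 0 0 0 0 0 0.2;0 0 0 0 0 0 0.2"}}

```text
time: 4.7
tool_pos: [0.4355, -0.0204, 0.0766]
ee_rot: [-3.139, 0.002, 0.545]
wrist_force: [-0.6, -0.3, -3.7]
width: 0.0377
finger_force: 30.0
```

Run:
```python
from h import *
y=.188;f=np.array([.6143,.1912,0])
p=f-.114*np.array([np.cos(y),np.sin(y),0]);p[2]=.0765;print(p)
delta(p,y)
```

```text
[0.50230868 0.16989403 0.0765    ]
t 4.7 shift [ 0.7787 -0.6406  0.0009] turn [-0.0009  0.0009  0.1704] rows>= 4.0
```

{"method": "carry_out", "body": {"motion": "0.06 -0.05 0 0 0 0 0.2;0.12 -0.1 0 0 0 0 0.2;0.14 -0.12 0 0 0 0 0.2;0.14 -0.12 0 0 0 0 0.2;0.14 -0.11 0 0 0 0 0.2;0.12 -0.09 0 0 0 0 0.2;0.06 -0.05 0 0 0 0 0.2;0 0 0 0 0 0.055 0.2;0 0 0 0 0 0.06 0.2;0 0 0 0 0 0.055 0.2;0 0 0 0 0 0 0.2;0 0 0 0 0 0 0.2"}}

```text
time: 6.2
tool_pos: [0.503, 0.1698, 0.0774]
ee_rot: [-3.141, 0.001, 0.19]
wrist_force: [-0.5, 0.1, -3.6]
width: 0.0375
finger_force: 30.0
```

Run:
```python
from h import *
from bench import imaging
import pickle
delta([.5023,.1699,.0765],.188)
d={n:imaging.snapshot(n) for n in("top","scene")};pickle.dump(d,open("d1.pkl","wb"))
f=lambda a,x,y,w,h:cv2.resize(a["pixels"][y:y+h,x:x+w,::-1],(400,560),interpolation=cv2.INTER_CUBIC)
cv2.imwrite("pics/s1.png",np.hstack([f(d["top"],135,110,100,140),f(d["scene"],290,140,80,112)]))
```

```text
t 6.2 shift [-0.0034 -0.001   0.0045] turn [-0.0004  0.0005  0.0011] rows>= 1.0
```

View pics/s1.png

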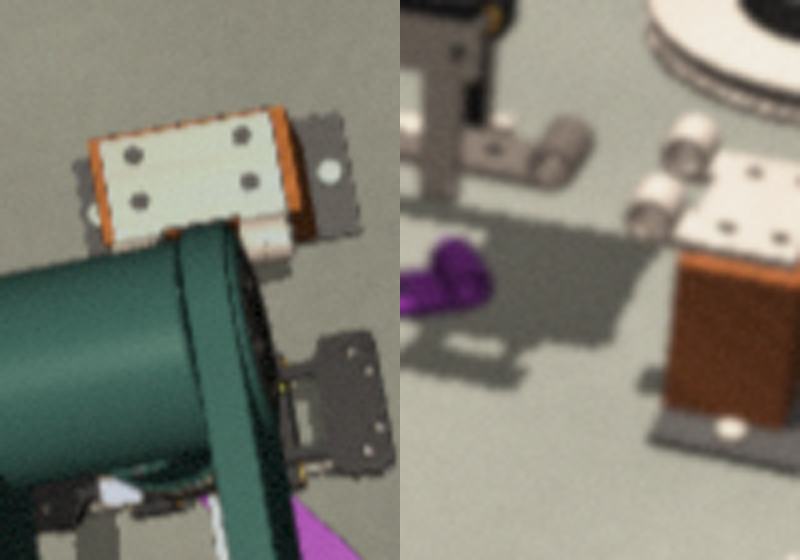

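```bash
cat >> h.py <<'E'
def circ(c,r,n=48):
    a=np.linspace(0,2*np.pi,n);return np.array(c)+np.c_[r*np.cos(a),0*a,r*np.sin(a)]
def overlay(s,items,x,y,w,h,k,fn):
    im=cv2.resize(s["pixels"][y:y+h,x:x+w,::-1],(w*k,h*k),interpolation=cv2.INTER_CUBIC).copy()
    for X,col in items:
        u=(proj(s,X)-[x,y]+.5)*k-.5
        cv2.polylines(im,[np.round(u*8).astype(np.int32)],False,col,1,cv2.LINE_AA,3)
    cv2.imwrite(fn,im)
def eyeitems(tcp,yaw,dx=0,dz=.0145,col=(0,0,255)):
    p=[*tcp,yaw];p[2]+=dz;o=np.array([dx,0,0])
    return [(world(p,circ(np.array([.054,-.019,.013])+o,r)),col) for r in(.013,.008)]+[(world(p,np.array([[.041,-.019,.008],[-.03,-.019,.008]])+o),col)]
def jambitems(p,col=(0,200,0)):
    return [(world(p,circ([-.046,y,.103],r)),col) for y in(-.047,.022) for r in(.013,.008)]+[(world(p,[[-.029,-.047,.098],[.03,-.047,.098],[.03,.047,.098]]),col)]
E
python3 - <<'E'
from h import *;import pickle
d=pickle.load(open("d1.pkl","rb"));pj=np.load("fit.npy")[1];pj[2]=0
print(pj)
overlay(d["scene"],eyeitems([.503,.1698,.0774],.19)+jambitems(pj),310,158,50,35,16,"pics/o1.png")
E
```

```text
[0.65945686 0.19994272 0.         0.19036985]
```

View pics/o1.png

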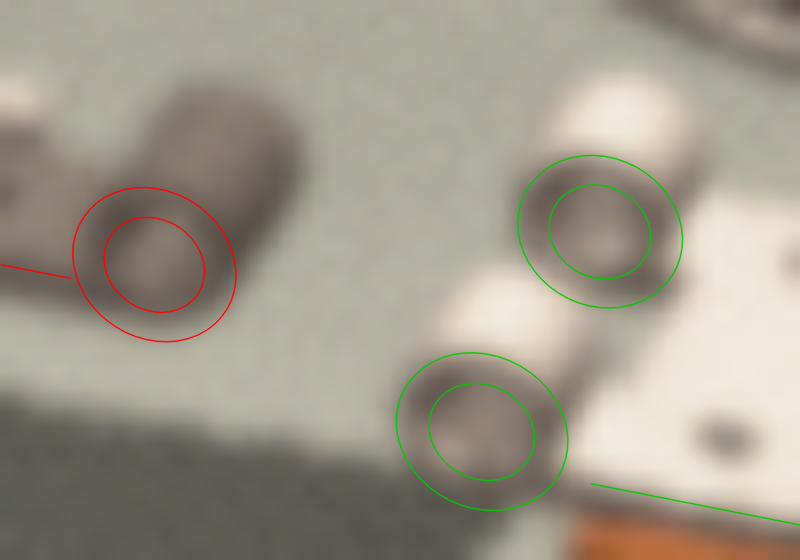

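```bash
cat >> h.py <<'E'
def ringshift(s,p,c):
    g=cv2.cvtColor(s["pixels"],cv2.COLOR_RGB2GRAY).astype(np.float32)
    P=lambda rs:np.vstack([proj(s,world(p,circ(c,r))) for r in rs]).astype(np.float32)
    H=P([.001,.003,.005]);G=P([.0095,.0105,.0115]);best=[]
    S=np.arange(-1.5,1.51,.1);m=np.zeros((31,31))
    f=lambda Q,a,b:cv2.remap(g,Q[:,0]+np.float32(a),Q[:,1]+np.float32(b),cv2.INTER_CUBIC)
    for i,a in enumerate(S):
        for j,b in enumerate(S): r=f(G,a,b);m[i,j]=f(H,a,b).mean()-r.mean()-.5*r.std()
    i,j=np.unravel_index(m.argmax(),m.shape);return S[i].round(2),S[j].round(2),m.max().round(1),m[15,15].round(1)
E
python3 - <<'E'
from h import *;import pickle
d=[pickle.load(open(f"d{i}.pkl","rb"))["scene"] for i in(0,1)];pj=np.load("fit.npy")[1];pj[2]=0;pe=[.503,.1698,.0919,.19]
for s in d:
  for y in(-.047,.022): print("knuckle",y,ringshift(s,pj,[-.046,y,.103]))
print("eye",ringshift(d[1],pe,[.054,-.019,.013]))
e=1e-3;b=proj(d[1],world(pj,[[-.046,0,.103]]))
for a in np.eye(3)*e: print(proj(d[1],world(pj,[[-.046,0,.103]])+a)-b)
E
```

```text
knuckle -0.047 (np.float64(-0.2), np.float64(0.1), np.float64(-0.9), np.float64(-1.5))
knuckle 0.022 (np.float64(-0.1), np.float64(0.0), np.float64(2.6), np.float64(2.5))
knuckle -0.047 (np.float64(-0.6), np.float64(0.8), np.float64(16.1), np.float64(9.1))
knuckle 0.022 (np.float64(-0.1), np.float64(0.0), np.float64(3.6), np.float64(3.5))
eye (np.float64(0.4), np.float64(-1.0), np.float64(15.3), np.float64(4.1))
[[0.37249184 0.1081666 ]]
[[ 0.17869973 -0.16040318]]
[[ 0.03709913 -0.36318643]]
```

{"method": "carry_out", "body": {"motion": "0.03 0 0 0 0 0 0.2;0.05 0 0.003 0 0 0 0.2;0.05 0 0.003 0 0 0 0.2;0.02 0 0 0 0 0 0.2;0 0 0 0 0 0 0.2;0 0 0 0 0 0 0.2"}}

```text
time: 7.05
tool_pos: [0.5325, 0.1755, 0.0762]
ee_rot: [-3.141, 0.001, 0.189]
wrist_force: [-0.4, -0.0, -4.9]
width: 0.0376
finger_force: 30.0
```

Run:
```python
from h import *;import pickle
from bench import imaging,readout
s0=pickle.load(open("d0.pkl","rb"))
T=lambda x,y:px((x,y),5,(145,125));A=lambda x,y:px((x,y),8,(330,165))
for n,u in(("top",[T(125,177),T(116,119),T(262,152),T(252,94)]),("scene",[A(247,75),A(330,90),A(203,163),A(290,181)])):
    f=lambda p:(proj(s0[n],world([p[0],p[1],0,p[2]],[[p[3],p[5],.098],[p[4],p[5],.098],[p[3],-p[5],.098],[p[4],-p[5],.098]]))-u).ravel()
    f2=lambda p:np.r_[f(p),1e3*(p[3]+.0133),1e3*(p[4]-.0128)]
    p=least_squares(f2,[.66,.2,.19,-.013,.013,.03]).x;print(n,p.round(4),f(p).round(2))
o=readout.get_obs();print(o["time"],o["tool_pos"],o["ee_rot"],o["wrist_force"])
s=imaging.snapshot("scene");pickle.dump(s,open("s2.pkl","wb"))
pj=np.load("fit.npy")[1];pj[2]=0
overlay(s,eyeitems(o["tool_pos"],o["ee_rot"][2])+jambitems(pj),315,155,50,36,16,"pics/o2.png")
```

```text
top [ 0.6601  0.2002  0.1976 -0.0133  0.0128  0.03  ] [ 0.06 -0.03 -0.07 -0.    0.01 -0.02 -0.    0.05]
scene [ 0.6578  0.204   0.2074 -0.0133  0.0128  0.0304] [-0.03  0.01  0.06 -0.   -0.01  0.11 -0.02 -0.12]
7.05 [0.532467   0.17545566 0.07623022] [-3.14073428e+00  9.73623178e-04  1.88940845e-01] [-0.3553692  -0.04504395 -4.87600606]
```

View pics/o2.png

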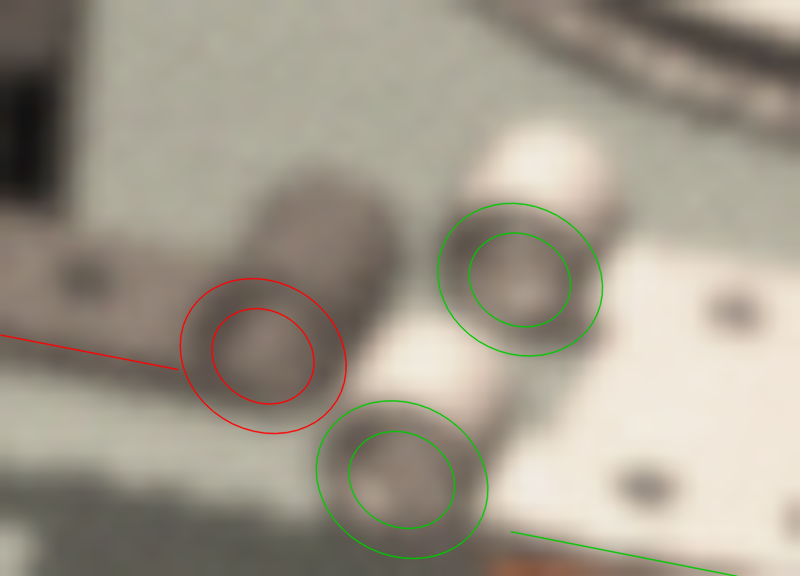

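{"method": "carry_out", "body": {"motion": "0 0.004 0.002 0 0 -0.0045 0.2;0.02 0 0 0 0 0 0.2;0.02 0 0 0 0 0 0.2;0.02 0 0 0 0 0 0.2;0 0 0 0 0 0 0.2;0 0 0 0 0 0 0.2"}}

```text
time: 7.85
tool_pos: [0.5445, 0.177, 0.0758]
ee_rot: [-3.141, 0.001, 0.198]
wrist_force: [-1.0, 0.9, -4.4]
width: 0.0379
finger_force: 30.0
```

```bash
cat > st.py <<'E'
from bench import readout
import numpy as np
o=readout.get_obs();y=.198;R=np.array([[np.cos(y),np.sin(y),0],[-np.sin(y),np.cos(y),0],[0,0,1]])
print(o["time"],"F jamb",(R@o["wrist_force"]).round(2),"M",(R@o["wrist_torque"]).round(3),"pos-target(jamb,mm)",(R@(o["tool_pos"]-[.5620,.1806,.0755])*1e3).round(2),"rot",o["ee_rot"].round(4))
E
python3 st.py
```

```text
7.85 F jamb [-0.75  1.12 -4.44] M [ 0.035 -0.029  0.022] pos-target(jamb,mm) [-17.84  -0.07   0.33] rot [-3.1407e+00  8.0000e-04  1.9830e-01]
```

{"method": "carry_out", "body": {"motion": "0.02 0 0 0 0 0 0.2;0.02 0 0 0 0 0 0.2;0.02 0 0 0 0 0 0.2;0 0 0 0 0 0 0.2;0 0 0 0 0 0 0.2"}}

```text
time: 8.48
tool_pos: [0.5563, 0.1794, 0.0758]
ee_rot: [-3.141, 0.001, 0.198]
wrist_force: [-0.4, 0.2, -5.0]
width: 0.0372
finger_force: 30.0
```

```bash
python3 st.py;  python3 - <<'E'
from h import *
from bench import imaging,readout
o=readout.get_obs();s=imaging.snapshot("scene")
pj=np.array([.6601,.2002,0,.1976])
overlay(s,eyeitems(o["tool_pos"],o["ee_rot"][2])+jambitems(pj)[:4],315,155,50,36,16,"pics/o3.png")
E
```

```text
8.475 F jamb [-0.34  0.24 -5.03] M [ 0.001 -0.001 -0.041] pos-target(jamb,mm) [-5.86 -0.05  0.32] rot [-3.1408e+00  8.0000e-04  1.9840e-01]
```

View pics/o3.png

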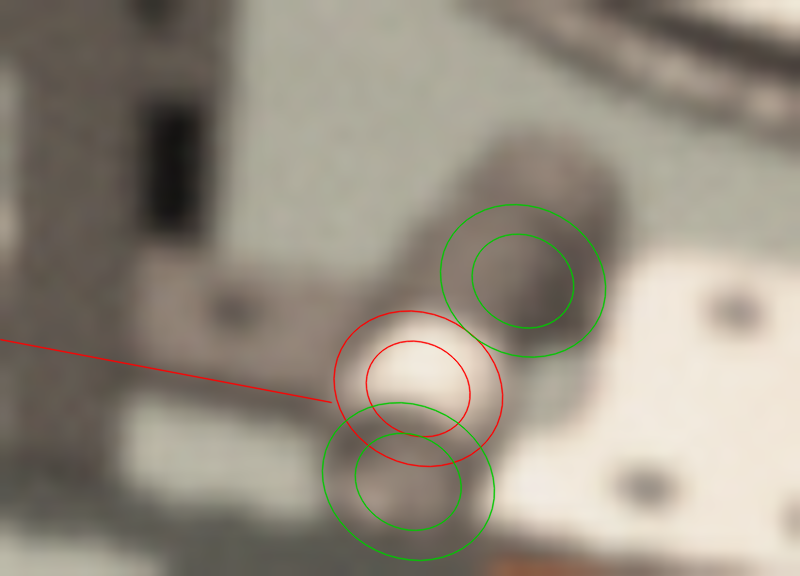

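Eye is in the gap between the knuckles without contact. I'll probe gently sideways for the true centre.

{"method": "carry_out", "body": {"motion": "0 0.005 0 0 0 0 0.2;0 0.005 0 0 0 0 0.2;0 0 0 0 0 0 0.2;0 0 0 0 0 0 0.2"}}

```text
time: 9.02
tool_pos: [0.5567, 0.1774, 0.076]
ee_rot: [-3.141, 0.001, 0.198]
wrist_force: [-0.5, -0.2, -3.9]
width: 0.0375
finger_force: 30.0
```

```bash
python3 st.py
```

```text
9.025 F jamb [-0.53 -0.15 -3.9 ] M [0.002 0.035 0.027] pos-target(jamb,mm) [-5.81 -2.06  0.45] rot [-3.1407e+00  5.0000e-04  1.9830e-01]
```

{"method": "carry_out", "body": {"motion": "0 0.005 0 0 0 0 0.2;0 0 0 0 0 0 0.2;0 0 0 0 0 0 0.2"}}

```text
time: 9.4
tool_pos: [0.5569, 0.1764, 0.0759]
ee_rot: [-3.141, 0.001, 0.198]
wrist_force: [-0.7, -0.4, -4.1]
width: 0.0375
finger_force: 30.0
```

```bash
python3 st.py
```

```text
9.4 F jamb [-0.71 -0.22 -4.11] M [ 0.023  0.068 -0.017] pos-target(jamb,mm) [-5.79 -3.09  0.43] rot [-3.1408e+00  5.0000e-04  1.9830e-01]
```

{"method": "carry_out", "body": {"motion": "0 0.004 0 0 0 0 0.2;0 0 0 0 0 0 0.2;0 0 0 0 0 0 0.2"}}

```text
time: 9.78
tool_pos: [0.5569, 0.1762, 0.0759]
ee_rot: [-3.14, 0.001, 0.199]
wrist_force: [-0.4, 2.5, -4.3]
width: 0.0374
finger_force: 30.0
```

```bash
python3 st.py
```

```text
9.775 F jamb [ 0.12  2.53 -4.28] M [0.462 0.034 0.093] pos-target(jamb,mm) [-5.85 -3.29  0.39] rot [-3.1399e+00  6.0000e-04  1.9870e-01]
```

{"method": "carry_out", "body": {"motion": "0 -0.01 0 0 0 0 0.2;0 -0.01 0 0 0 0 0.2;0 -0.01 0 0 0 0 0.2;0 0 0 0 0 0 0.2;0 -0.003 0 0 0 0 0.2;0 0 0 0 0 0 0.2;0 0 0 0 0 0 0.2"}}

```text
time: 10.65
tool_pos: [0.5558, 0.1821, 0.0759]
ee_rot: [-3.141, 0.001, 0.198]
wrist_force: [-0.4, 0.3, -4.3]
width: 0.0376
finger_force: 30.0
```

```bash
python3 st.py
```

```text
10.65 F jamb [-0.3   0.36 -4.35] M [-0.019  0.026  0.004] pos-target(jamb,mm) [-5.78  2.69  0.43] rot [-3.1408e+00  5.0000e-04  1.9830e-01]
```

{"method": "carry_out", "body": {"motion": "0 -0.003 0 0 0 0 0.2;0 0 0 0 0 0 0.2;0 0 0 0 0 0 0.2"}}

```text
time: 11.02
tool_pos: [0.5557, 0.1824, 0.0759]
ee_rot: [-3.141, 0.001, 0.198]
wrist_force: [-0.1, -1.1, -4.3]
width: 0.0373
finger_force: 30.0
```

```bash
python3 st.py
```

```text
11.025 F jamb [-0.33 -1.1  -4.34] M [-0.284  0.04  -0.114] pos-target(jamb,mm) [-5.81  2.97  0.45] rot [-3.1413e+00  6.0000e-04  1.9800e-01]
```

{"method": "carry_out", "body": {"motion": "0 0.0085 0 0 0 0 0.2;0 0.0085 0 0 0 0 0.2;0.015 0 0.001 0 0 0 0.2;0.015 0 0.001 0 0 0 0.2;0.013 0 0 0 0 0 0.2;0 0 0 0 0 0 0.2;0 0 0 0 0 0 0.2"}}

```text
time: 11.9
tool_pos: [0.5641, 0.1811, 0.0752]
ee_rot: [-3.141, 0.002, 0.198]
wrist_force: [-3.5, -1.1, -3.3]
width: 0.0374
finger_force: 30.0
```

```bash
python3 st.py
```

```text
11.9 F jamb [-3.6  -0.36 -3.27] M [0.011 0.582 0.03 ] pos-target(jamb,mm) [ 2.17  0.03 -0.28] rot [-3.1407e+00  2.1000e-03  1.9850e-01]
```

{"method": "carry_out", "body": {"motion": "0.004 0 0 0 0 0 0.2;0 0 0 0 0 0 0.2;0 0 0 0 0 0 0.2"}}

```text
time: 12.28
tool_pos: [0.5642, 0.1811, 0.0751]
ee_rot: [-3.141, 0.004, 0.198]
wrist_force: [-5.2, -0.6, -3.6]
width: 0.038
finger_force: 30.0
```

```bash
python3 st.py
```

```text
12.275 F jamb [-5.2   0.42 -3.62] M [-0.008  0.906 -0.003] pos-target(jamb,mm) [ 2.24  0.01 -0.45] rot [-3.1407  0.0037  0.1984]
```

Contact with the leaf came at +2.1 mm, so the axis is nearer than the vision fit said. One more probe 5 mm higher separates x and z on the round eye.

{"method": "carry_out", "body": {"motion": "-0.015 0 0 0 0 0 0.2;0 0 -0.028 0 0 0 0.2;0.01 0 0 0 0 0 0.2;0.01 0 0 0 0 0 0.2;0 0 0 0 0 0 0.2;0 0 0 0 0 0 0.2"}}

```text
time: 13.02
tool_pos: [0.5665, 0.1814, 0.0809]
ee_rot: [-3.141, 0.001, 0.198]
wrist_force: [-0.4, -0.2, -3.7]
width: 0.0374
finger_force: 30.0
```

```bash
python3 st.py
```

```text
13.025 F jamb [-0.39 -0.1  -3.74] M [-0.009  0.063  0.003] pos-target(jamb,mm) [ 4.58 -0.06  5.4 ] rot [-3.1407e+00  8.0000e-04  1.9830e-01]
```

{"method": "carry_out", "body": {"motion": "0.006 0 0 0 0 0 0.2;0 0 0 0 0 0 0.2;0 0 0 0 0 0 0.2"}}

```text
time: 13.4
tool_pos: [0.5677, 0.1817, 0.0811]
ee_rot: [-3.141, 0.001, 0.198]
wrist_force: [0.3, -0.2, -4.9]
width: 0.0377
finger_force: 30.0
```

```bash
python3 st.py
```

```text
13.4 F jamb [ 0.23 -0.23 -4.91] M [0.027 0.045 0.024] pos-target(jamb,mm) [ 5.8  -0.07  5.62] rot [-3.1408e+00  5.0000e-04  1.9830e-01]
```

{"method": "carry_out", "body": {"motion": "0.004 0 0 0 0 0 0.2;0 0 0 0 0 0 0.2;0 0 0 0 0 0 0.2"}}

```text
time: 13.78
tool_pos: [0.5685, 0.1819, 0.0811]
ee_rot: [-3.141, 0.0, 0.198]
wrist_force: [0.4, 1.1, -4.4]
width: 0.0375
finger_force: 30.0
```

```bash
python3 st.py
```

```text
13.775 F jamb [ 0.57  1.05 -4.39] M [0.016 0.035 0.042] pos-target(jamb,mm) [ 6.63 -0.02  5.63] rot [-3.1407e+00  5.0000e-04  1.9840e-01]
```

{"method": "carry_out", "body": {"motion": "0.004 0 0 0 0 0 0.2;0 0 0 0 0 0 0.2;0 0 0 0 0 0 0.2"}}

```text
time: 14.15
tool_pos: [0.5693, 0.182, 0.0811]
ee_rot: [-3.141, 0.001, 0.198]
wrist_force: [0.7, -0.1, -3.5]
width: 0.0375
finger_force: 30.0
```

```bash
python3 st.py
```

```text
14.15 F jamb [ 0.7  -0.22 -3.49] M [0.049 0.024 0.027] pos-target(jamb,mm) [ 7.42 -0.03  5.62] rot [-3.1407e+00  5.0000e-04  1.9840e-01]
```

{"method": "carry_out", "body": {"motion": "0.005 0 0 0 0 0 0.2;0 0 0 0 0 0 0.2;0 0 0 0 0 0 0.2"}}

```text
time: 14.52
tool_pos: [0.5697, 0.1821, 0.081]
ee_rot: [-3.141, 0.002, 0.198]
wrist_force: [-3.6, -0.4, -2.8]
width: 0.0377
finger_force: 30.0
```

```bash
python3 st.py
```

```text
14.525 F jamb [-3.63  0.33 -2.82] M [0.011 0.511 0.   ] pos-target(jamb,mm) [ 7.85 -0.04  5.49] rot [-3.1408e+00  1.8000e-03  1.9840e-01]
```

{"method": "carry_out", "body": {"motion": "0.005 0 0 0 0 0 0.2;0 0 0 0 0 0 0.2;0 0 0 0 0 0 0.2"}}

```text
time: 14.9
tool_pos: [0.57, 0.1822, 0.0808]
ee_rot: [-3.141, 0.004, 0.198]
wrist_force: [-5.6, -1.0, -2.2]
width: 0.0376
finger_force: 30.0
```

```bash
python3 st.py
```

```text
14.9 F jamb [-5.7   0.15 -2.23] M [-0.017  0.93  -0.022] pos-target(jamb,mm) [ 8.14 -0.01  5.34] rot [-3.1408  0.0036  0.1984]
```

{"method": "carry_out", "body": {"motion": "-0.025 0 0 0 0 0 0.2;-0.025 0 0 0 0 0 0.2;0 0 0.027 0 0 0 0.2;0 0 0.027 0 0 0 0.2;0 0 0 0 0 0 0.2;0 0 0 0 0 0 0.2"}}

```text
time: 15.65
tool_pos: [0.5615, 0.1804, 0.0702]
ee_rot: [-3.141, 0.001, 0.198]
wrist_force: [-1.0, -0.5, -3.5]
width: 0.0376
finger_force: 30.0
```

```bash
python3 st.py
```

```text
15.65 F jamb [-1.12 -0.32 -3.55] M [ 0.035 -0.004  0.008] pos-target(jamb,mm) [-0.5  -0.07 -5.34] rot [-3.1408e+00  6.0000e-04  1.9830e-01]
```

{"method": "carry_out", "body": {"motion": "0.004 0 0 0 0 0 0.2;0 0 0 0 0 0 0.2;0 0 0 0 0 0 0.2"}}

```text
time: 16.02
tool_pos: [0.5623, 0.1806, 0.0705]
ee_rot: [-3.141, 0.0, 0.198]
wrist_force: [-0.5, -0.1, -4.0]
width: 0.0377
finger_force: 30.0
```

```bash
python3 st.py
```

```text
16.025 F jamb [-0.54 -0.02 -4.04] M [-0.015 -0.003 -0.027] pos-target(jamb,mm) [ 0.29 -0.06 -5.05] rot [-3.1407e+00  3.0000e-04  1.9830e-01]
```

{"method": "carry_out", "body": {"motion": "0.003 0 0 0 0 0 0.2;0 0 0 0 0 0 0.2;0 0 0 0 0 0 0.2"}}

```text
time: 16.4
tool_pos: [0.5628, 0.1807, 0.0703]
ee_rot: [-3.141, 0.0, 0.198]
wrist_force: [-0.1, -1.0, -5.0]
width: 0.0374
finger_force: 30.0
```

```bash
python3 st.py
```

```text
16.4 F jamb [-0.29 -0.92 -4.96] M [-0.025 -0.001 -0.054] pos-target(jamb,mm) [ 0.81 -0.06 -5.17] rot [-3.1408e+00  5.0000e-04  1.9830e-01]
```

{"method": "carry_out", "body": {"motion": "0.003 0 0 0 0 0 0.2;0 0 0 0 0 0 0.2;0 0 0 0 0 0 0.2"}}

```text
time: 16.77
tool_pos: [0.5634, 0.1808, 0.0703]
ee_rot: [-3.141, 0.001, 0.198]
wrist_force: [-0.1, 0.2, -4.7]
width: 0.0377
finger_force: 30.0
```

```bash
python3 st.py
```

```text
16.775 F jamb [-0.09  0.18 -4.69] M [ 0.015  0.003 -0.009] pos-target(jamb,mm) [ 1.4  -0.03 -5.18] rot [-3.1407e+00  5.0000e-04  1.9840e-01]
```

{"method": "carry_out", "body": {"motion": "0.003 0 0 0 0 0 0.2;0 0 0 0 0 0 0.2;0 0 0 0 0 0 0.2"}}

```text
time: 17.15
tool_pos: [0.564, 0.1809, 0.0703]
ee_rot: [-3.141, 0.001, 0.198]
wrist_force: [-0.2, -1.3, -4.9]
width: 0.0375
finger_force: 30.0
```

```bash
python3 st.py
```

```text
17.15 F jamb [-0.5  -1.27 -4.9 ] M [-0.056  0.043 -0.017] pos-target(jamb,mm) [ 2.01 -0.06 -5.19] rot [-3.1408e+00  5.0000e-04  1.9830e-01]
```

{"method": "carry_out", "body": {"motion": "0.003 0 0 0 0 0 0.2;0 0 0 0 0 0 0.2;0 0 0 0 0 0 0.2"}}

```text
time: 17.52
tool_pos: [0.564, 0.181, 0.0701]
ee_rot: [-3.141, 0.002, 0.198]
wrist_force: [-2.5, -0.4, -3.2]
width: 0.0382
finger_force: 30.0
```

```bash
python3 st.py
```

```text
17.525 F jamb [-2.55  0.13 -3.2 ] M [-0.011  0.351  0.095] pos-target(jamb,mm) [ 2.06 -0.05 -5.39] rot [-3.1408e+00  1.8000e-03  1.9830e-01]
```

{"method": "carry_out", "body": {"motion": "-0.0227 0.0005 0 0 0 0 0.2;0 0 -0.025 0 0 0 0.2;0 0 0 0 0 0 0.2;0 0 0 0 0 0 0.2;0 0 0 0 0 0 0.2"}}

```text
time: 18.15
tool_pos: [0.5602, 0.1801, 0.0753]
ee_rot: [-3.141, 0.0, 0.198]
wrist_force: [0.5, 0.3, -4.6]
width: 0.0375
finger_force: 30.0
```

```bash
python3 st.py;  python3 - <<'E'
from h import *
from bench import imaging,readout
o=readout.get_obs();s=imaging.snapshot("scene");t=imaging.snapshot("top")
overlay(s,[],315,155,50,36,16,"pics/a.png")
cv2.imwrite("pics/o4.png",cv2.imread("pics/a.png"))
E
```

```text
18.15 F jamb [ 0.53  0.18 -4.55] M [-0.022  0.061 -0.015] pos-target(jamb,mm) [-1.89 -0.17 -0.21] rot [-3.1408e+00  5.0000e-04  1.9830e-01]
```

View pics/o4.png

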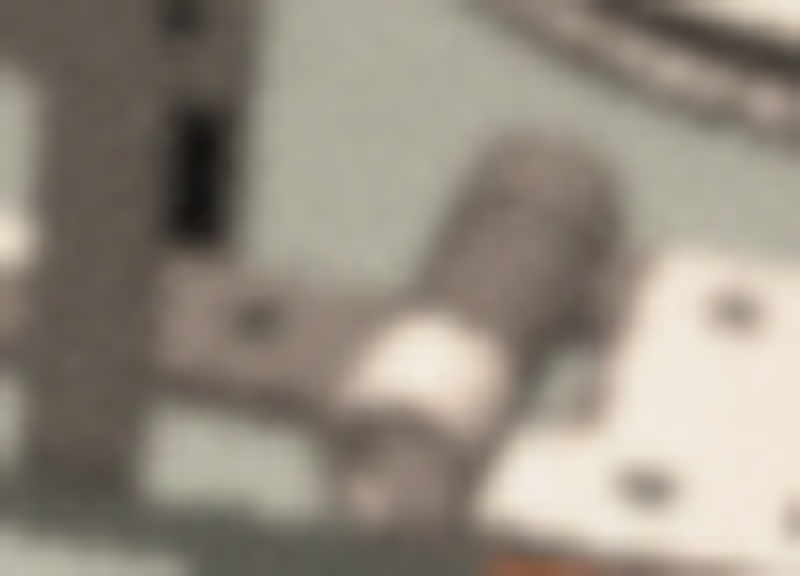

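The front silhouettes of the near knuckle (350,390), eye (430,260) and far knuckle (470,180) fall on one line. Forces are only the strap's weight, so there is no contact. Handing in.

```bash
python3 -c "
from bench import robot
print(robot.close_job())"
```

```text
the job is handed in; nothing more can be done
None
```

I handed the job in at 18 s of the 38 s limit: the gripper alone holds the strap level with its eye centred between the jamb's knuckles, free of contact. In-line position comes from light touch probing and one camera view; sideways is well pinned, fore-aft and height only to about 1 mm.

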